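# Hang the rinsed bottle caddy on the drain board

### The arm

A 6-joint arm with a two-finger parallel gripper is mounted at the origin on the work surface. World frame = base frame: x ahead of the robot, y to its left, z up, the work surface at z = 0. Lengths are in m, angles in rad, forces in N, time in s.
With the tool pointing down it reaches from about 0.35 to 0.975 m from the base axis. Payload 4.9 kg.
Tool frame: the origin (TCP) lies midway between the tips of the shut fingers; the grasp point (between the pads) lies 19 mm behind it; z points along the fingers, y is the line along which they close (so a half turn about z gives the same grasp; the last joint's range is limited). The gripper opens to 85 mm and grips with 20 to 120 N. Pads are 22 mm wide; open, the fingers measure 114 mm over their backs; the gripper's body (76 mm by 85 mm) begins 54 mm behind the grasp point. The pads swing forward as they close: fully open they stand 13 mm farther back than shut.
Start: joints at [0.983, 0.053, 1.613, -0, 1.476, -0.119], TCP at [0.282, 0.558, 0.231] pointing down, gripper open.
Joint ranges: [-3.01, 3.01], [-1.01, 2.22], [0.06, 2.58], [-1.02, 4.17], [0.09, 2.62], [-3.14, 3.14]. Speed limits (rad/s): [2.57, 2.57, 3.14, 3.14, 3.14, 3.14].

### API

Orientations are given as a unit quaternion [w, x, y, z].
In Python, from plant import state, grab_frame, job_done, cut_out, place_of gives the robot as it stands.
- The arm moves only by the tool jog_arm, never from a script. Its argument "motion" is text: rows parted by semicolons, each of 7 numbers parted by spaces: the opening in per cent of the stroke, from 0 (shut) to 100 (fully open), then the shift along the tool's x, y, z as a fraction of full scale, then the turn, a rotation vector about the tool's x, y, z as a fraction of full scale. A call has exactly 5 rows; each row is the pose to reach, as a shift and turn from the pose commanded when the call began, along the tool's axes at that moment; what a row does not reach only later rows make up. Full scale, the value 1, is 50 cm for a shift and 1.5 rad for a turn. A row lasts 1/8 s, in which the tool goes at most 62.5 mm and 10.7 degrees, less where a joint would pass 70% of its speed; a pose out of reach is approached as far as the arm can. A call with a number of a shift or a turn outside -1 to 1 is refused whole. A call with a gripper value outside its range is refused whole. The fingers move at their own pace and stop on an object; the grip force is fixed at half the most. Time passes only in rows, so rows that repeat a pose let the fingers close, or fill a call up. It gives the time, the measured TCP pose, the force, the opening and the grip force at its end, in the units of the state.
- state(): the state, without advancing time (a new reading comes with each control period).
- grab_frame(name): name is "scene" or "top" or "wrist"; returns a dict with "color" (384x512x3 uint8, red, green, blue), "range_z" (384x512 float32, m along the optical axis (not along the pixel's ray), 0 where there is no reading), "intrinsics" (3x3 intrinsics, pixels), "k1" (the pictures are not rectified: a ray, as slopes to the right and down, at radius r is drawn at 1 + k1 r^2 times it, then the intrinsics apply), "world_from_camera" (4x4, takes a point from camera to world coordinates). Camera axes: x right, y up, looking along -z (the intrinsics and any distortion apply to the point x, -y, -z); pixel columns grow to the right and rows downward; lengths in m; the calibration is good to about 2 mm. A picture is of the moment at which its call begins.
- job_done(): hands the job in; it is judged then, once.
Trained networks look in the newest picture that a camera, given by its name, has taken for a name from the list of things; names that differ only in an ending like _2 or _b are one class to them, and where a whole thing is asked for, a point or a joint stands for the part that bears it (a point fixed in the world has none). Each returns a list of dicts, best first, with "p" (0 to 1); they miss things now and then, are a little off and sometimes report something else, mostly with a low value. They report only what shows in the picture. A call takes as long as a camera call. They do not tell look-alikes from the thing itself.
- cut_out(camera, thing): "pixels" (384x512 bool, what is visible of it).
- place_of(camera, thing): "at" ([x, y, z] in m, in world coordinates, good to about 4 mm: a listed point, or the origin of a listed thing).
The state is a dict: "time": time; "joint_pos": joint angles; "joint_vel": joint speeds; "joint_efforts": joint torques, N m; "tool_pos": TCP position; "tool_rot": TCP orientation; "contact_force": force on the tool from outside, world axes, zero at the start; "ft_torque": the same for the moment, N m; "gripper_width": opening from 0.0 (shut) to 1.0 (fully open); "grasp_force": force on a finger pad.
Only numpy, scipy, OpenCV 4.12 (cv2) and the standard library are available. Lean on these libraries where they do the work, as an engineer would, in place of code of your own. Each camera call takes 0.05 s, during which the arm holds its last target. There are 200 camera calls.

### The job

Hang the white bottle caddy on the leaning steel drain board: tilt it back to match the board, bring the angled strip on its rear over the board's cleat and let it down until it locks fully home behind the cleat, flat to the board, with the whole strip on the cleat. Let go of it, and leave the tub, the jar and the beaker standing where they are.

Things in the scene. Friction and masses are not known exactly. Their poses are not given: they have to be found in the camera images.
- caddy: White plastic open caddy, about 350 g, on the bench. Origin: centre of the tray's underside; x points to its rear, y along its width, z up. Tray 100 mm (x) by 130 mm (y); front and side walls 45 mm high, rear wall 95 mm high, its rear face at x = 50. Below the rear strip a rear foot: a bar 110 mm wide, 7 to 17 mm above the underside, reaching back to x = 77.5.
- grip (a point): Centre of the caddy's grip bar, 125 mm above the underside at x = y = 0; axes as the caddy. The bar is 14 mm thick (x), 100 mm long (y), 32 mm high (top at 141 mm), on two posts at y = -40 and 40 mm; nothing else of the caddy is higher than 95 mm. Take it across its thickness.
- strip (a point): Centre of the angled strip on the caddy's rear: x = 61, y = 0, z = 78 mm of the caddy, i.e. 61 mm behind and 47 mm below grip; axes as the caddy. A slat 120 mm long (y), 40 mm wide, 6 mm thick, sloping 45 degrees down and rearward from the rear wall; its free lower edge is 77 mm behind the caddy's middle, 61 mm above the underside.
- seat (a point): Where strip lies when the caddy is locked home at the middle of the cleat. Axes of the board: x into the board at right angles to its face, y along the cleat, z up along the face. The locked caddy's axes are parallel to these: tilted back 20 degrees, front raised, about 65 mm clear of the bench, rear foot and strip touching the face. It slides the last mm home by its weight.
- panel: Steel drain board, fixed, leaning back 20 degrees (0.349 rad) from vertical; axes as seat. Origin: middle of the foot of its face, on the bench. Face 260 mm wide, from 8 to 163 mm up; 12 mm thick, on a steel stand behind it. seat is 17 mm out from the face, 150 mm up it.
- cleat (a point): Middle of the free upper edge of the cleat, 21 mm out from the face, 146 mm up it; axes as seat. Dark steel slat, 170 mm long (y), 6 mm thick, sloping 45 degrees up and outward from the face. The strip drops into the V behind it: it clears the cleat when held 15 mm or more above (z) its locked place, and may then be 0 to 14 mm too far out (-x) and still drop in.
- tub: White plastic tub with lid, 100 mm across, 130 mm high, loose on the bench; origin at the centre of its underside. Leave alone.
- jar: Closed amber glass jar, 64 mm across, 90 mm high, loose on the bench; origin at the centre of its underside. Leave alone.
- beaker: Glass beaker, 80 mm across, 100 mm high, loose on the bench; origin at the centre of its underside. Leave alone.
There are look-alikes about, which are no part of the job. What is shaped like the caddy but brown or green is not meant.

How it is judged:
By the outcome, as a careful person would: the job done as asked, in the order asked, and still so for the second after the job is handed in, with the robot touching nothing.
It also fails if it takes over 42 s, if anything falls off the work surface, if the arm or the gripper's body presses on something with over 40 N, if the wrist force passes 120 N, or if a joint passes its speed limit or range.

## Working session

There is one attempt and no reset: what is moved stays moved. The work goes in short steps, Python scripts to look and compute and a tool call to move; the robot and the scene stay as the last step left them, time stands still between calls to the robot, and variables do not carry over. Pictures are saved under pics/ and viewed, at most 10 in all, crops included, and the job is handed in when it is done.

Besides the shell and the picture viewer there is one more tool, called after "Call:" as name(argument=value, ...) on one line, values as JSON. jog_arm: Moves the arm, as the interface text tells. Shift numbers are shares of 50 cm and turn numbers shares of 1.5 rad, none past 1 either way. Its arguments: {"type":"object","properties":{"motion":{"type":"string"}},"required":["motion"]}

```bash
mkdir -p pics
cat > h.py <<'E'
import numpy as np, cv2
from plant import *
def save(cam,name):
    f=grab_frame(cam); cv2.imwrite('pics/'+name,f['color'][:,:,::-1]); return f
def cloud(f):
    K=f['intrinsics'];h,w=f['range_z'].shape
    u,v=np.meshgrid(np.arange(w),np.arange(h))
    p=np.stack([(u-K[0,2])/K[0,0],(v-K[1,2])/K[1,1]],-1).astype(float)
    q=p.copy()
    for _ in range(8): q=p/(1+f['k1']*(q**2).sum(-1,keepdims=True))
    z=f['range_z']; T=f['world_from_camera']
    P=np.stack([q[...,0]*z,-q[...,1]*z,-z],-1)
    W=P@T[:3,:3].T+T[:3,3]; W[z<=0]=np.nan
    return W
E
python3 - <<'E'
from h import *
fs=save('scene','s1.png'); ft=save('top','t1.png')
cv2.imwrite('pics/st.png',cv2.resize(np.hstack([fs['color'],ft['color']])[:,:,::-1],(800,300)))
for c in('scene','top'):
  for t in('caddy','grip','strip','seat','cleat','panel','tub','jar','beaker'):
    print(c,t,[(np.round(d['at'],3).tolist(),round(d['p'],2)) for d in place_of(c,t)])
E
```

```text
scene caddy [([0.577, -0.224, -0.002], 0.93), ([0.363, -0.257, 0.005], 0.92), ([0.388, 0.001, -0.002], 0.79), ([0.796, -0.294, -0.001], 0.77), ([0.362, -0.523, -0.0], 0.72)]
scene grip [([0.792, -0.293, 0.127], 0.93), ([0.575, -0.226, 0.122], 0.73), ([0.391, 0.002, 0.127], 0.68), ([0.367, -0.259, 0.131], 0.59)]
scene strip [([0.736, -0.31, 0.078], 0.96), ([0.406, -0.299, 0.079], 0.92), ([0.386, -0.057, 0.079], 0.86), ([0.307, -0.553, 0.079], 0.7), ([0.514, -0.23, 0.075], 0.6)]
scene seat [([0.477, 0.286, 0.148], 0.57)]
scene cleat [([0.483, 0.29, 0.142], 0.98)]
scene panel [([0.511, 0.3, 0.0], 0.69)]
scene tub [([0.77, 0.063, 0.004], 0.92)]
scene jar []
scene beaker [([0.744, 0.192, 0.001], 0.65)]
top caddy [([0.366, -0.258, -0.001], 0.73), ([0.574, -0.222, 0.0], 0.7), ([0.389, 0.006, 0.002], 0.67), ([0.794, -0.293, -0.004], 0.66), ([0.364, -0.526, -0.002], 0.6)]
top grip [([0.797, -0.295, 0.129], 0.73), ([0.365, -0.523, 0.128], 0.66), ([0.58, -0.219, 0.123], 0.65), ([0.39, 0.006, 0.122], 0.61), ([0.369, -0.257, 0.121], 0.56), ([0.516, -0.229, 0.079], 0.36)]
top strip [([0.408, -0.298, 0.08], 0.9), ([0.308, -0.556, 0.074], 0.87), ([0.515, -0.23, 0.079], 0.82), ([0.737, -0.303, 0.079], 0.73), ([0.39, -0.059, 0.075], 0.63)]
top seat [([0.482, 0.279, 0.146], 0.56)]
top cleat [([0.489, 0.287, 0.146], 0.88), ([0.768, 0.058, 0.003], 0.3)]
top panel [([0.51, 0.292, -0.004], 0.86)]
top tub [([0.77, 0.058, 0.003], 0.95)]
top jar [([0.738, -0.083, 0.004], 0.7)]
top beaker []
```

View pics/s1.png

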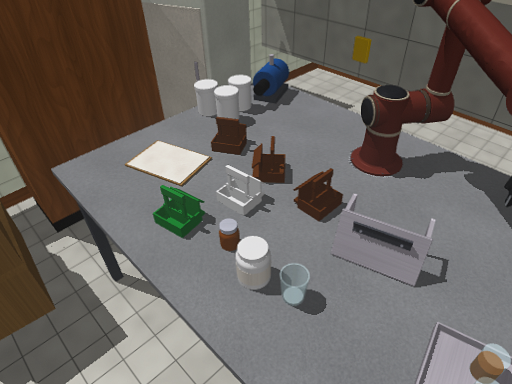

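View pics/t1.png

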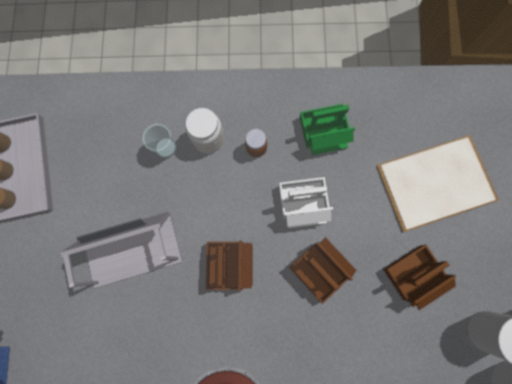

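The white caddy is at top (305,202) and scene (240,188), so at about (0.577, -0.223) with its rear toward −x. The board is at top (120,250), with its cleat side facing +x. Next I'll get the yaws.

```bash
cat > m.py <<'E'
from h import *
def grip_fit(cams,c):
    for cam in cams:
        W=cloud(grab_frame(cam)); 
        m=(np.abs(W[...,2]-.139)<.010)&(np.hypot(W[...,0]-c[0],W[...,1]-c[1])<.08)
        P=W[m]
        if len(P)<15: print(cam,'few',len(P)); continue
        r=cv2.minAreaRect((P[:,:2]*1000).astype(np.float32))
        d=np.linalg.svd(P[:,:2]-P[:,:2].mean(0))[2][0]
        print(cam,'grip n',len(P),'mean',P.mean(0).round(4),'rect',np.round(r,1) if 0 else r,'bar yaw',np.degrees(np.arctan2(d[1],d[0])).round(2))
def panel_fit(cams):
    for cam in cams:
        W=cloud(grab_frame(cam)); rng=np.random.default_rng(0)
        m=(np.hypot(W[...,0]-.5,W[...,1]-.29)<.15)&(W[...,2]>.015)&(W[...,2]<.16)
        P=W[m]; best=None
        for _ in range(800):
            a=P[rng.choice(len(P),3,False)]; n=np.cross(a[1]-a[0],a[2]-a[0]); L=np.linalg.norm(n)
            if L<1e-5: continue
            n/=L; n*=np.sign(n[0])
            if abs(n[2]-.342)>.06: continue
            i=np.abs((P-a[0])@n)<.003
            if best is None or i.sum()>best.sum(): best=i
        Q=P[best]; c=Q.mean(0); n=np.linalg.svd(Q-c)[2][2]; n*=np.sign(n[0])
        yaw=np.arctan2(-n[1],-n[0]); yd=np.array([-np.sin(yaw),np.cos(yaw),0])
        up=np.cross(-n,yd)
        s=Q@yd
        out=(P-c)@n
        C=P[(out>.012)&(out<.03)]; D=P[(out>.016)&(out<.024)]
        foot=c+up*(-c[2]/up[2])
        print(cam,len(Q),'n',n.round(3),'tilt',np.degrees(np.arcsin(n[2])).round(2),'yaw',np.degrees(yaw).round(2),'foot plane pt',foot.round(4),'face y range',np.percentile(s,[0,.5,99.5,100]).round(4),'up',((Q-foot)@up).max().round(3))
        if len(C):
            print(' cleat y',np.percentile(C@yd,[0,1,99,100]).round(4),'up',np.percentile((D-foot)@up,[1,50,99]).round(4),'out',((C-foot)@n).max().round(4),'n',len(C), 'foot.yd',(foot@yd).round(4))
E
python3 - <<'E'
from m import *
grip_fit(['scene','top'],(.577,-.223)); panel_fit(['scene','top'])
s=state();print(s['tool_pos'],s['tool_rot'],s['gripper_width'])
E
```

```text
scene grip n 127 mean [ 0.5779 -0.2177  0.1374] rect ((576.920654296875, -220.76278686523438), (17.453357696533203, 97.05670928955078), 8.772205352783203) bar yaw 96.83
top grip n 224 mean [ 0.5733 -0.2212  0.1396] rect ((574.3995971679688, -221.13229370117188), (15.212150573730469, 99.15345001220703), 6.503149509429932) bar yaw 96.51
scene 3348 n [0.904 0.259 0.339] tilt 19.79 yaw -164.0 foot plane pt [0.5127 0.3001 0.    ] face y range [-0.2719 -0.2707 -0.0137 -0.012 ] up 0.166
 cleat y [-0.2274 -0.226  -0.0593 -0.0581] up [0.136  0.1447 0.1497] out 0.0256 n 253 foot.yd -0.1471
top 666 n [0.897 0.256 0.36 ] tilt 21.12 yaw -164.05 foot plane pt [0.5187 0.2814 0.    ] face y range [-0.2747 -0.2736 -0.0154 -0.0151] up 0.168
 cleat y [-0.2293 -0.2284 -0.0611 -0.0606] up [0.143  0.1468 0.1511] out 0.0255 n 319 foot.yd -0.1281
[0.28236852 0.55755433 0.23129268] [-1.52206354e-05  2.32263459e-01  9.72652911e-01  4.50025037e-08] 1.0035608921972012
```

```bash
cat > g.py <<'E'
from h import *
from scipy.spatial.transform import Rotation as Ro
def rot(yaw,tilt):  # caddy axes yaw (deg, of rear), tilt back deg -> tool: y=-xc, z=-zc
    y,t=np.radians([yaw,tilt]); e=np.array([np.cos(y),np.sin(y),0]);k=np.array([0,0,1.])
    x=np.cos(t)*e-np.sin(t)*k; z=np.sin(t)*e+np.cos(t)*k
    Y=-x;Z=-z;X=np.cross(Y,Z); return Ro.from_matrix(np.stack([X,Y,Z],1))
def plan(p,R):
    s=state();q=s['tool_rot'];R0=Ro.from_quat([*q[1:],q[0]])
    d=R0.inv().apply(np.array(p)-s['tool_pos'])/.5; r=(R0.inv()*R).as_rotvec()/1.5
    print('t',round(s['time'],2),'tcp',s['tool_pos'].round(4),'shift',d.round(4),'turn',r.round(4),'f',s['contact_force'].round(1))
E
python3 - <<'E'
from g import *
plan([.576,-.221,.22],rot(-173.3,0))
E
```

```text
t 1.2 tcp [0.2824 0.5576 0.2313] shift [-1.2274 -1.1238  0.0226] turn [-0.     -0.      0.6567] f [-0.1 -0.  -0.4]
```

Call:
jog_arm(motion="60 -0.1 -0.09 0 0 0 0.06; 60 -0.2 -0.18 0 0 0 0.15; 60 -0.3 -0.27 0 0 0 0.25; 60 -0.4 -0.36 0 0 0 0.35; 60 -0.48 -0.44 0 0 0 0.42")

```text
time: 1.82
tool_pos: [0.3933, 0.2635, 0.2316]
tool_rot: [0.0, 0.524, 0.852, 0.0]
contact_force: [0.7, -0.0, 0.2]
gripper_width: 0.603
grasp_force: 0.0
```

Run:
```python
from g import *
plan([.576,-.221,.22],rot(-173.3,0))
```

```text
t 1.82 tcp [0.3933 0.2635 0.2316] shift [-1.0295 -0.1117  0.0233] turn [0.0007 0.     0.2345] f [ 0.7 -0.   0.2]
```

Call:
jog_arm(motion="60 -0.1 -0.01 0 0 0 0.05; 60 -0.2 -0.02 0 0 0 0.1; 60 -0.32 -0.03 0 0 0 0.15; 60 -0.43 -0.04 0.01 0 0 0.2; 60 -0.54 -0.06 0.01 0 0 0.235")

```text
time: 2.45
tool_pos: [0.4892, 0.0094, 0.2262]
tool_rot: [0.0, 0.664, 0.747, 0.0]
contact_force: [0.9, 0.3, -0.3]
gripper_width: 0.603
grasp_force: 0.0
```

Run:
```python
from g import *
plan([.576,-.221,.22],rot(-173.3,0))
```

```text
t 2.45 tcp [0.4892 0.0094 0.2262] shift [-0.4779  0.1184  0.0123] turn [ 0.0002 -0.0001  0.0004] f [ 0.9  0.3 -0.3]
```

Call:
jog_arm(motion="60 -0.12 0.03 0 0 0 0; 60 -0.24 0.06 0 0 0 0; 60 -0.36 0.09 0.01 0 0 0; 60 -0.475 0.118 0.012 0 0 0; 60 -0.475 0.118 0.012 0 0 0")

```text
time: 3.08
tool_pos: [0.5761, -0.2212, 0.2194]
tool_rot: [-0.0, 0.665, 0.747, -0.0]
contact_force: [-0.5, 1.1, 0.2]
gripper_width: 0.601
grasp_force: 0.0
```

Run:
```python
from m import *
from g import plan,rot
save('wrist','w1.png'); grip_fit(['wrist'],(.576,-.221))
plan([.576,-.221,.106],rot(-173.3,0))
```

```text
wrist grip n 2242 mean [ 0.5755 -0.2194  0.1407] rect ((575.9852905273438, -222.93905639648438), (14.048237800598145, 99.91150665283203), 6.407248020172119) bar yaw -83.65
t 3.17 tcp [ 0.5756 -0.2179  0.2199] shift [-6.400e-03  2.000e-04  2.278e-01] turn [-0.0005 -0.0006  0.001 ] f [ 0.7 -0.5 -0.6]
```

View pics/w1.png

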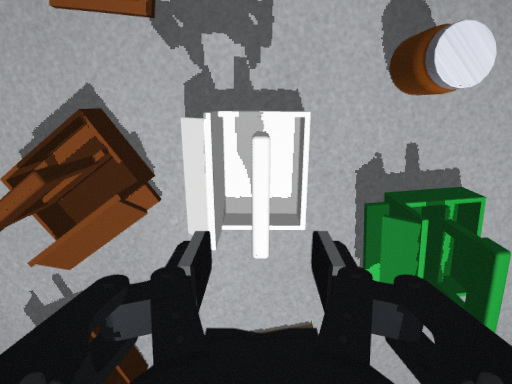

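The wrist view shows the white bar at (262,195), centred between the fingers and aligned with them. I'll go down and grip.

Call:
jog_arm(motion="60 0 0 0.08 0 0 0; 60 0 0 0.16 0 0 0; 60 0 0 0.228 0 0 0; 50 0 0 0.228 0 0 0; 0 0 0 0.228 0 0 0")

```text
time: 3.8
tool_pos: [0.5766, -0.2172, 0.1082]
tool_rot: [0.001, 0.663, 0.748, 0.0]
contact_force: [0.4, -1.0, 0.7]
gripper_width: 0.301
grasp_force: 0.0
```

Call:
jog_arm(motion="0 0 0 0 0 0 0; 0 0 0 0 0 0 0; 0 0 0 0 0 0 0; 0 0 0 -0.02 0 0 0; 0 0 0 -0.06 0 0 0")

```text
time: 4.42
tool_pos: [0.5746, -0.2171, 0.1353]
tool_rot: [-0.002, 0.664, 0.748, -0.0]
contact_force: [1.4, 0.2, -3.7]
gripper_width: 0.152
grasp_force: 61.7
```

Run:
```python
from m import *
from g import plan,rot
plan([.576,-.221,.32],rot(-173.3,0))
```

```text
t 4.42 tcp [ 0.5746 -0.2171  0.1353] shift [-0.0074  0.0007 -0.3695] turn [-0.002  -0.0013  0.0017] f [ 1.4  0.2 -3.7]
```

Call:
jog_arm(motion="0 0 0 -0.08 0 0 0; 0 0 0 -0.17 0 0 0; 0 0 0 -0.26 0 0 0; 0 0 0 -0.37 0 0 0; 0 0 0 -0.37 0 0 0")

```text
time: 5.05
tool_pos: [0.578, -0.2188, 0.3298]
tool_rot: [0.007, 0.664, 0.748, 0.002]
contact_force: [0.3, -0.5, -3.6]
gripper_width: 0.152
grasp_force: 61.8
```

```bash
cat >> g.py <<'E'
yb=np.radians(-164.0); n=-np.array([np.cos(yb)*np.cos(.349),np.sin(yb)*np.cos(.349),-np.sin(.349)])
yd=np.array([-np.sin(yb),np.cos(yb),0]); up=np.cross(-n,yd)
L=np.array([.5261,.3001,.194])   # TCP when locked
E
python3 - <<'E'
from g import *
print(n,up)
plan(L+.07*up+.05*n,rot(-164,20))
E
```

```text
[0.90331217 0.2590206  0.34195826] [-0.32871138 -0.09425647  0.93971514]
t 5.05 tcp [ 0.578  -0.2188  0.3298] shift [1.0509 0.0651 0.0985] turn [-0.2252  0.0242 -0.1044] f [ 0.3 -0.5 -3.6]
```

Call:
jog_arm(motion="0 0.1 0 0 0 0 0; 0 0.2 0 0 -0.03 0 -0.02; 0 0.31 0.02 0 -0.08 0.01 -0.04; 0 0.42 0.03 0 -0.12 0.01 -0.06; 0 0.53 0.04 0 -0.16 0.02 -0.08")

```text
time: 5.68
tool_pos: [0.5629, 0.0496, 0.3197]
tool_rot: [0.068, 0.613, 0.781, 0.1]
contact_force: [0.3, 0.5, -3.7]
gripper_width: 0.154
grasp_force: 61.6
```

Run:
```python
from g import *
plan(L+.07*up+.05*n,rot(-164,20))
```

```text
t 5.67 tcp [0.5629 0.0496 0.3197] shift [0.5042 0.0699 0.1139] turn [-0.072  -0.0033 -0.0265] f [ 0.3  0.5 -3.7]
```

Call:
jog_arm(motion="0 0.12 0.02 0.01 -0.02 0 -0.01; 0 0.24 0.04 0.02 -0.05 0 -0.02; 0 0.36 0.055 0.05 -0.072 -0.003 -0.026; 0 0.46 0.065 0.08 -0.072 -0.003 -0.026; 0 0.504 0.07 0.114 -0.072 -0.003 -0.026")

```text
time: 6.3
tool_pos: [0.5477, 0.307, 0.276]
tool_rot: [0.104, 0.592, 0.787, 0.138]
contact_force: [0.7, -0.7, -3.1]
gripper_width: 0.153
grasp_force: 61.6
```

Call:
jog_arm(motion="0 0 0 0 0 0 0; 0 0 0 0 0 0 0; 0 0 0 0 0 0 0; 0 0 0 0 0 0 0; 0 0 0 0 0 0 0")

```text
time: 6.92
tool_pos: [0.55, 0.3041, 0.2787]
tool_rot: [0.105, 0.593, 0.786, 0.139]
contact_force: [0.9, -0.1, -3.8]
gripper_width: 0.156
grasp_force: 61.5
```

Run:
```python
from m import *
from g import *
f=save('scene','s2.png')
print([(np.round(d['at'],4).tolist(),round(d['p'],2)) for d in place_of('scene','strip')+place_of('scene','grip')])
for t in('strip','grip'):
  g=grab_frame('top');print(t,[(np.round(d['at'],4).tolist(),round(d['p'],2)) for d in place_of('top',t)])
g=save('wrist','w2.png')
S=L+.019*up-.061*n-.047*up
print('expected strip now',(S+.07*up+.05*n).round(4),'seat',S.round(4))
plan(L+.025*up+.007*n,rot(-164,20))
c=cv2.resize(f['color'][130:330,280:500],None,fx=2.5,fy=2.5)[:,:,::-1]
cv2.imwrite('pics/s2c.png',c)
```

```text
[([0.5075, 0.2869, 0.224], 0.84), ([0.3094, -0.5558, 0.0808], 0.69), ([0.7345, -0.3115, 0.0756], 0.66), ([0.405, -0.3002, 0.0788], 0.61), ([0.3887, -0.0568, 0.0779], 0.57), ([0.7328, -0.0869, -0.0002], 0.46), ([0.7916, -0.291, 0.1228], 0.92), ([0.3901, -0.0007, 0.1236], 0.88), ([0.3699, -0.2579, 0.1276], 0.82), ([0.3623, -0.5206, 0.1276], 0.67), ([0.5461, 0.2965, 0.2946], 0.57), ([0.5862, 0.3084, 0.1772], 0.49)]
strip [([0.4034, -0.2973, 0.0774], 0.98), ([0.3893, -0.0573, 0.0784], 0.85), ([0.5046, 0.2832, 0.2285], 0.83), ([0.7397, -0.3022, 0.0789], 0.63), ([0.3095, -0.554, 0.0743], 0.57)]
grip [([0.3656, -0.256, 0.1278], 0.84), ([0.7932, -0.2959, 0.1283], 0.79), ([0.363, -0.5245, 0.1277], 0.75), ([0.3922, 0.0065, 0.1282], 0.74)]
expected strip now [0.5024 0.2933 0.2297] seat [0.4802 0.2869 0.1468]
t 7.33 tcp [0.5497 0.3047 0.2782] shift [ 0.0042 -0.0885  0.0918] turn [ 0.0003  0.0005 -0.0007] f [-0.4  0.  -4.2]
```

View pics/s2c.png

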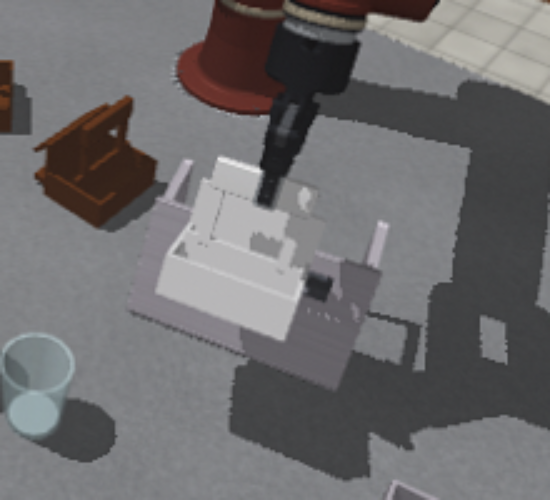

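View pics/w2.png

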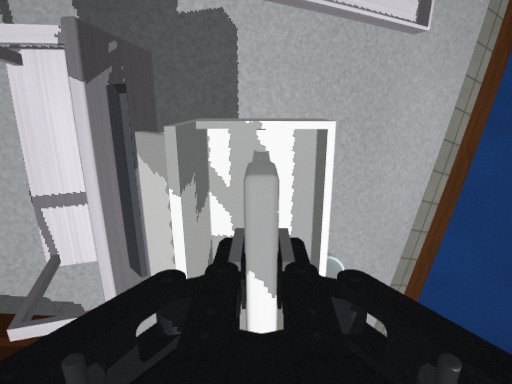

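The scene view shows the caddy above the board, centred along the cleat. In the wrist view the strip edge (about x=140) runs parallel to the cleat (about x=125). I'll measure their relative offset in this same picture.

```bash
cat > rel.py <<'E'
from g import *
def rel():
    f=grab_frame('wrist'); W=cloud(f).reshape(-1,3); W=W[~np.isnan(W[:,0])]
    s=state(); q=s['tool_rot']; R=Ro.from_quat([*q[1:],q[0]]).as_matrix()
    T=(W-s['tool_pos'])@R            # tool axes
    C=np.stack([-T[:,1],T[:,0]*1.0,-T[:,2]],1)*1000  # caddy x rear; z up, rel TCP
    C[:,1]*=1; C[:,2]+=106           # TCP nominally 106 above underside
    # check handedness: y_c = z_c x x_c = (-tz)x(-ty)= tz x ty = -tx
    C[:,1]*=-1
    return C,f
E
python3 - <<'E'
from rel import *
C,f=rel(); x,y,z=C.T
def pr(n,m): print(n,m.sum(),np.percentile(C[m],[2,50,98],axis=0).round(1).tolist())
a=np.abs(y)<80
pr('grip top',a&(abs(z-141)<6)&(abs(x)<15))
pr('front top',a&(abs(z-45)<5)&(abs(x+47)<7))
pr('rear top',a&(abs(z-95)<5)&(abs(x-47)<7))
m=a&(abs(z-78)<22)&(x>53)&(x<90); pr('strip',m)
if m.sum()>20: print(np.polyfit(x[m],z[m],1), 'z at x=61',np.polyval(np.polyfit(x[m],z[m],1),61))
m=(x>118)&(x<140)&(z>-60)&(z<15); pr('face',m)
if m.sum()>20:
    A=np.c_[y[m],z[m],np.ones(m.sum())]; r=np.linalg.lstsq(A,x[m],rcond=None)[0]; i=abs(A@r-x[m])<3; r=np.linalg.lstsq(A[i],x[m][i],rcond=None)[0]; print('face x= ',r.round(4),i.sum())
m=(x>95)&(x<121)&(z>-25)&(z<15)&(abs(y)<110); pr('cleat',m)
m=(x>104)&(x<110)&(z>-15)&(z<15)&(abs(y)<110); pr('cleat edge',m)
E
```

```text
grip top 6124 [[-9.4, -43.6, 135.9], [-0.0, -10.9, 138.5], [9.6, 24.6, 144.3]]
front top 1247 [[-49.7, -58.8, 40.6], [-46.9, -9.8, 42.6], [-42.5, 54.2, 43.9]]
rear top 1860 [[43.7, -58.5, 90.2], [46.6, -22.1, 92.6], [50.8, 22.3, 93.9]]
strip 3443 [[53.4, -54.2, 63.8], [64.4, -15.6, 76.7], [76.8, 34.9, 87.5]]
[ -1.00732804 141.37735002] z at x=61 79.93033933297528
face 7642 [[119.4, -128.2, -58.5], [129.7, -41.7, -5.4], [130.7, 100.3, 14.1]]
face x=  [-9.000000e-04  2.100000e-03  1.296863e+02] 6794
cleat 2621 [[106.2, -83.9, -3.8], [110.3, -12.3, 3.3], [120.4, 78.7, 6.4]]
cleat edge 1225 [[105.9, -83.9, 1.3], [108.0, -11.1, 3.9], [109.9, 78.7, 6.5]]
```

Call:
jog_arm(motion="0 0 -0.03 0 0 0 0; 0 0 -0.06 0.01 0 0 0; 0 0 -0.088 0.03 0 0 0; 0 0 -0.088 0.06 0 0 0; 0 0 -0.088 0.08 0 0 0")

```text
time: 8.0
tool_pos: [0.5216, 0.2965, 0.2232]
tool_rot: [0.104, 0.593, 0.786, 0.137]
contact_force: [-0.5, 1.2, -4.7]
gripper_width: 0.152
grasp_force: 61.5
```

Call:
jog_arm(motion="0 0 0 0 0 0 0; 0 0 0 0 0 0 0; 0 0 0 0.01 0 0 0; 0 0 0 0.01 0 0 0; 0 0 0 0.01 0 0 0")

```text
time: 8.62
tool_pos: [0.5248, 0.2975, 0.2209]
tool_rot: [0.105, 0.593, 0.786, 0.139]
contact_force: [-1.4, -0.5, -3.5]
gripper_width: 0.153
grasp_force: 61.6
```

```bash
cat > m2.py <<'E'
from rel import *
def run():
    C,f=rel(); x,y,z=C.T
    def pr(n,m): print(n,m.sum(),np.percentile(C[m],[2,50,98],axis=0).round(1).tolist() if m.sum() else '')
    a=np.abs(y)<80
    pr('rear top',a&(abs(z-93)<5)&(abs(x-47)<7))
    m=(abs(y)>66)&(abs(y)<125)&(x>50)&(x<100)&(z>0)&(z<100)
    m2=m&(abs(y)>90)&(z<85)
    pr('face',m2)
    pr('cleat+face',m&(abs(y)<84))
    if m2.sum()>20:
        print('face x=',np.polyfit(z[m2],x[m2],1).round(4), 'left/right',np.median(x[m2&(y<0)]).round(1),np.median(x[m2&(y>0)]).round(1))
    k=m&(abs(y)<84)&(x<np.median(x[m2])-6)
    pr('cleat',k)
    plan(L,rot(-164,20)); return f
E
python3 - <<'E'
from m2 import *
run()
E
```

```text
rear top 2272 [[43.8, -58.4, 88.2], [46.9, -21.2, 92.2], [52.7, 22.9, 93.7]]
face 3757 [[85.5, -124.4, 3.5], [86.4, -108.2, 57.1], [98.3, 91.9, 67.1]]
cleat+face 2012 [[63.1, -83.7, 33.2], [85.9, -75.1, 50.3], [96.5, -66.2, 66.4]]
face x= [ 0.1053 83.3655] left/right 86.4 86.5
cleat 639 [[62.5, -83.6, 37.9], [68.9, -75.2, 47.5], [79.9, -66.2, 51.5]]
t 8.68 tcp [0.5249 0.2975 0.221 ] shift [ 0.0043 -0.015   0.0521] turn [ 0.0005  0.0005 -0.0008] f [-0.2 -0.6 -4.1]
```

Call:
jog_arm(motion="0 0 -0.006 0 0 0 0; 0 0 -0.012 0.01 0 0 0; 0 0 -0.012 0.02 0 0 0; 0 0 -0.012 0.034 0 0 0; 0 0 -0.012 0.034 0 0 0")

```text
time: 9.3
tool_pos: [0.5246, 0.2973, 0.2015]
tool_rot: [0.104, 0.593, 0.786, 0.138]
contact_force: [0.3, -0.1, -3.7]
gripper_width: 0.154
grasp_force: 61.6
```

Run:
```python
from m2 import *
run()
```

```text
rear top 2191 [[44.1, -58.0, 88.2], [47.3, -21.2, 92.0], [52.7, 22.9, 93.4]]
face 4659 [[78.8, -123.8, 4.8], [79.7, -108.1, 70.5], [93.5, -90.8, 84.5]]
cleat+face 2611 [[56.6, -83.6, 50.6], [79.4, -74.4, 68.6], [89.9, 78.5, 84.1]]
face x= [ 0.0852 76.4901] left/right 79.7 nan
cleat 754 [[56.0, -83.7, 55.9], [62.1, -75.5, 65.3], [73.1, -66.5, 69.2]]
t 9.35 tcp [0.5248 0.2974 0.202 ] shift [ 0.0045 -0.0017  0.0165] turn [-0.0005  0.0006 -0.0008] f [-0.1 -0.2 -4.3]
  return _methods._mean(a, axis=axis, dtype=dtype,
  ret = ret.dtype.type(ret / rcount)
```

Call:
jog_arm(motion="0 0 0 0.002 0 0 0; 0 0 0 0.004 0 0 0; 0 0 -0.001 0.006 0 0 0; 0 0 -0.001 0.008 0 0 0; 0 0 -0.001 0.008 0 0 0")

```text
time: 9.98
tool_pos: [0.5257, 0.2978, 0.1987]
tool_rot: [0.105, 0.593, 0.786, 0.139]
contact_force: [-1.4, -0.1, -3.9]
gripper_width: 0.153
grasp_force: 61.6
```

Call:
jog_arm(motion="0 0 0 0.001 0 0 0; 0 0 0 0.002 0 0 0; 0 0 -0.001 0.003 0 0 0; 0 0 -0.001 0.003 0 0 0; 0 0 -0.001 0.003 0 0 0")

```text
time: 10.6
tool_pos: [0.5259, 0.2979, 0.1979]
tool_rot: [0.105, 0.593, 0.786, 0.139]
contact_force: [-4.7, -2.6, 4.3]
gripper_width: 0.155
grasp_force: 62.6
```

Call:
jog_arm(motion="0 0 -0.001 0.001 0 0 0; 0 0 -0.002 0.002 0 0 0; 0 0 -0.003 0.003 0 0 0; 0 0 -0.003 0.003 0 0 0; 0 0 -0.003 0.003 0 0 0")

```text
time: 11.22
tool_pos: [0.5254, 0.2977, 0.1966]
tool_rot: [0.105, 0.593, 0.786, 0.139]
contact_force: [-5.5, -2.4, 6.5]
gripper_width: 0.151
grasp_force: 63.2
```

```bash
python3 - <<'E' 2>/dev/null
from m2 import *
f=run(); cv2.imwrite('pics/w3.png',f['color'][:,:,::-1])
E
```

```text
rear top 2385 [[44.0, -58.3, 88.3], [47.3, -21.3, 92.7], [53.3, 22.2, 94.2]]
face 3118 [[77.6, -124.3, 3.5], [78.3, -108.0, 55.5], [79.0, -90.9, 84.1]]
cleat+face 2775 [[55.4, -83.6, 56.1], [78.2, -74.4, 73.8], [88.6, 76.6, 89.7]]
face x= [4.50000e-03 7.81787e+01] left/right 78.3 nan
cleat 806 [[54.8, -83.6, 61.6], [60.9, -75.2, 70.8], [71.8, -66.2, 74.5]]
t 11.28 tcp [0.5254 0.2978 0.1966] shift [0.0041 0.0007 0.0058] turn [ 0.0012  0.0003 -0.0008] f [-5.4 -1.3  6.1]
```

View pics/w3.png

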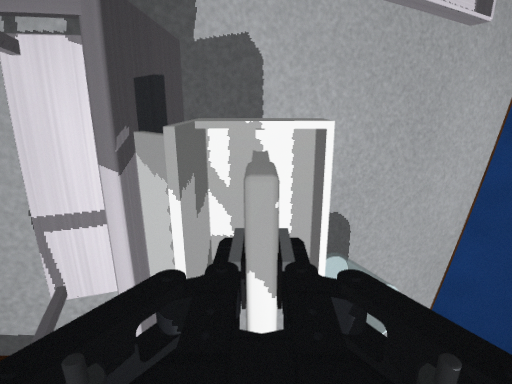

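In the wrist view the strip's edge is tight to the board face and the cleat shows only beyond the strip's end, at about (150,100). The face is at 78.3 mm against 78 when locked, so I'll release.

Call:
jog_arm(motion="22 0 -0.001 0.001 0 0 0; 30 0 -0.001 0.001 0 0 0; 45 0 0 0 0 0 0; 60 0 0 0 0 0 0; 60 0 0 0 0 0 0")

```text
time: 11.9
tool_pos: [0.5251, 0.2975, 0.1954]
tool_rot: [0.105, 0.593, 0.786, 0.139]
contact_force: [-0.0, -0.9, 0.2]
gripper_width: 0.604
grasp_force: 0.0
```

Call:
jog_arm(motion="60 0 0 -0.02 0 0 0; 60 0 0 -0.06 0 0 0; 60 0 0 -0.12 0 0 0; 60 0 0 -0.18 0 0 0; 60 0 0 -0.2 0 0 0")

```text
time: 12.52
tool_pos: [0.4926, 0.2886, 0.2939]
tool_rot: [0.106, 0.593, 0.786, 0.141]
contact_force: [1.0, -0.4, 0.3]
gripper_width: 0.602
grasp_force: 0.0
```

```bash
python3 - <<'E' 2>/dev/null
from rel import *
f=save('scene','s3.png'); cv2.imwrite('pics/s3c.png',cv2.resize(f['color'][100:330,190:500],None,fx=2.5,fy=2.5)[:,:,::-1])
print([(np.round(d['at'],3).tolist(),round(d['p'],2)) for d in place_of('scene','strip')])
for c in ('wrist','top'):
  W=cloud(save(c,c+'4.png')).reshape(-1,3); W=W[~np.isnan(W[:,0])]
  # board coordinates: out, up, y relative to foot
  D=W-np.array([.5142,.2967,0]); o,u,y=(D@n*1000,D@up*1000,D@yd*1000)
  def pr(t,m): print(c,t,m.sum(),[np.percentile(v[m],[2,50,98]).round(1).tolist() for v in (o,u,y)] if m.sum() else '')
  pr('face',(abs(o)<6)&(abs(y)>90)&(abs(y)<128)&(u>20)&(u<155))
  pr('grip top exp o78 u213',(abs(u-213)<6)&(abs(o-78)<14)&(abs(y)<60))
  pr('rear top exp o28-34 u167',(abs(u-167)<7)&(abs(o-31)<8)&(abs(y)<66))
  pr('front top exp o122-128 u117',(abs(u-117)<7)&(abs(o-125)<8)&(abs(y)<66))
  pr('strip',(o>2)&(o<25)&(u>125)&(abs(y)<60)&(u<172))
  m=(o>2)&(o<24)&(u>125)&(abs(y)<58)&(u<172)
  if m.sum()>20: print(np.polyfit(o[m],u[m],1))
E
```

```text
[([0.391, -0.061, 0.079], 0.94), ([0.312, -0.555, 0.08], 0.87), ([0.481, 0.279, 0.146], 0.8), ([0.404, -0.299, 0.077], 0.79), ([0.737, -0.307, 0.076], 0.75)]
wrist face 1226 [[-1.0, -0.3, 0.3], [24.6, 108.4, 153.5], [-127.2, -109.5, -90.9]]
wrist grip top exp o78 u213 2349 [[71.3, 77.8, 84.7], [210.7, 213.4, 214.8], [-41.2, 1.5, 53.6]]
wrist rear top exp o28-34 u167 1437 [[23.4, 30.1, 33.9], [160.9, 167.3, 169.2], [-55.6, -7.0, 56.7]]
wrist front top exp o122-128 u117 678 [[119.8, 124.2, 127.4], [110.5, 117.3, 118.8], [-56.9, -1.8, 63.2]]
wrist strip 2270 [[2.5, 13.9, 24.6], [139.6, 151.4, 163.0], [-58.1, -8.3, 52.7]]
[  0.96508083 138.58269699]
top face 123 [[-3.7, -1.6, -1.0], [21.6, 97.4, 152.3], [-107.5, 109.6, 127.6]]
top grip top exp o78 u213 252 [[70.4, 77.3, 83.7], [209.4, 213.4, 216.5], [-40.2, 6.6, 53.6]]
top rear top exp o28-34 u167 169 [[23.3, 28.7, 33.0], [161.3, 166.8, 170.6], [-38.7, 12.1, 62.8]]
top front top exp o122-128 u117 104 [[119.1, 124.0, 126.7], [112.6, 117.2, 120.3], [-57.5, 0.6, 63.6]]
top strip 336 [[2.6, 13.3, 24.3], [141.4, 153.6, 164.4], [-51.2, 3.7, 57.0]]
[  0.98901871 140.09966097]
```

View pics/s3c.png

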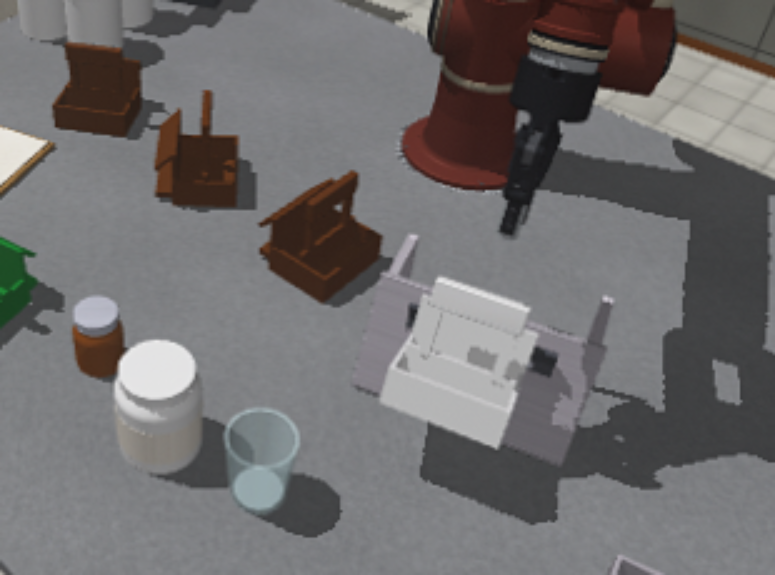

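The scene view shows the caddy hanging on the cleat at (460,350), with both cleat ends visible on either side. The tub, jar and beaker stand where they were. The measured wall and grip heights match the locked position to about half a millimetre.

```bash
python3 -c "
from plant import *
print(job_done())"
```

```text
the job is handed in; nothing more can be done
None
```

The white caddy hangs on the board's cleat, within about half a millimetre of its locked position and flat to the board; the gripper has let go, the tub, jar and beaker were not touched, and I handed the job in at about 13 s (no verdict was returned).

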